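Right the fallen baby food jar and drop the shelf's guard rail

ROBOT

A 6-joint arm with a two-finger parallel gripper is mounted at the origin on the work surface. World frame = base frame: x ahead of the robot, y to its left, z up, the work surface at z = 0. Lengths are in m, angles in rad, forces in N, time in s.
With the tool pointing down it reaches from about 0.35 to 0.975 m from the base axis. Payload 4.9 kg.
Tool frame: the origin (TCP) lies midway between the tips of the shut fingers; the grasp point (between the pads) lies 19 mm behind it; z points along the fingers, y is the line along which they close (so a half turn about z gives the same grasp; the last joint's range is limited). The gripper opens to 85 mm and grips with 20 to 120 N. Pads are 22 mm wide; open, the fingers measure 114 mm over their backs; the gripper's body (76 mm by 85 mm) begins 54 mm behind the grasp point. The pads swing forward as they close: fully open they stand 13 mm farther back than shut.
Start: joints at [-1.421, 0.053, 1.613, -0, 1.476, -0.119], TCP at [0.166, -0.603, 0.231] pointing down, gripper open.
Joint ranges: [-3.01, 3.01], [-1.01, 2.22], [0.06, 2.58], [-1.02, 4.17], [0.09, 2.62], [-3.14, 3.14]. Speed limits (rad/s): [2.57, 2.57, 3.14, 3.14, 3.14, 3.14].

INTERFACE

Orientations are given as a unit quaternion [w, x, y, z].
In Python, from plant import state, grab_frame, job_done, cut_out, place_of gives the robot as it stands.
- The arm moves only by the tool jog_arm, never from a script. Its argument "motion" is text: rows parted by semicolons, each of 7 numbers parted by spaces: the opening in per cent of the stroke, from 0 (shut) to 100 (fully open), then the shift along the tool's x, y, z as a fraction of full scale, then the turn, a rotation vector about the tool's x, y, z as a fraction of full scale. A call has exactly 5 rows; each row is the pose to reach, as a shift and turn from the pose commanded when the call began, along the tool's axes at that moment; what a row does not reach only later rows make up. Full scale, the value 1, is 50 cm for a shift and 1.5 rad for a turn. A row lasts 1/8 s, in which the tool goes at most 62.5 mm and 10.7 degrees, less where a joint would pass 70% of its speed; a pose out of reach is approached as far as the arm can. A call with a number of a shift or a turn outside -1 to 1 is refused whole. A call with a gripper value outside its range is refused whole. The fingers move at their own pace and stop on an object; the grip force is fixed at half the most. Time passes only in rows, so rows that repeat a pose let the fingers close, or fill a call up. It gives the time, the measured TCP pose, the force, the opening and the grip force at its end, in the units of the state.
- state(): the state, without advancing time (a new reading comes with each control period).
- grab_frame(name): name is "side" or "top"; returns a dict with "color" (384x512x3 uint8, red, green, blue), "range_z" (384x512 float32, m along the optical axis (not along the pixel's ray), 0 where there is no reading), "intrinsics" (3x3 intrinsics, pixels), "world_from_camera" (4x4, takes a point from camera to world coordinates). Camera axes: x right, y up, looking along -z (the intrinsics and any distortion apply to the point x, -y, -z); pixel columns grow to the right and rows downward; lengths in m; the calibration is good to about 2 mm. A picture is of the moment at which its call begins.
- job_done(): hands the job in; it is judged then, once.
Trained networks look in the newest picture that a camera, given by its name, has taken for a name from the list of things; names that differ only in an ending like _2 or _b are one class to them, and where a whole thing is asked for, a point or a joint stands for the part that bears it (a point fixed in the world has none). Each returns a list of dicts, best first, with "p" (0 to 1); they miss things now and then, are a little off and sometimes report something else, mostly with a low value. They report only what shows in the picture. A call takes as long as a camera call. They do not tell look-alikes from the thing itself.
- cut_out(camera, thing): "pixels" (384x512 bool, what is visible of it).
- place_of(camera, thing): "at" ([x, y, z] in m, in world coordinates, good to about 4 mm: a listed point, or the origin of a listed thing).
The state is a dict: "time": time; "joint_pos": joint angles; "joint_vel": joint speeds; "joint_efforts": joint torques, N m; "tool_pos": TCP position; "tool_rot": TCP orientation; "contact_force": force on the tool from outside, world axes, zero at the start; "ft_torque": the same for the moment, N m; "gripper_width": opening from 0.0 (shut) to 1.0 (fully open); "grasp_force": force on a finger pad.
Only numpy, scipy, OpenCV 4.12 (cv2) and the standard library are available. Lean on these libraries where they do the work, as an engineer would, in place of code of your own. Each camera call takes 0.05 s, during which the arm holds its last target. There are 200 camera calls.

TASK

The glass baby food jar has toppled over on the red shelf. Stand it upright, mouth up, wholly on the cork mat in the middle of the shelf, without dropping or banging it, and let go of it. Then swing the raised guard rail down until it rests fully home in its catch, with the jar still standing on the mat and the can opener and the two heart magnets left where they are.

Things in the scene. Friction and masses are not known exactly. Their poses are not given: they have to be found in the camera images.
- shelf: Fixed glossy red acrylic shelf, 260 (x) x 620 (y) mm, top 50 mm above the counter. Origin: on the counter under its centre; z up, y along its length, from the rail's catch to the rail's hinge. A white clamp on its far edge, at (115, 275) mm in this frame, holds an upright 75 mm cork square that rises to 94 mm above the shelf.
- jar: Open, empty clear glass jar, 74 mm tall, about 0.11 kg; body 58 mm in diameter from 3 to 52 mm above the foot, neck 49 mm from 60 mm to the mouth, wall 3.5 mm, foot 54 mm. Origin: centre of the outside of the foot; z along the axis to the mouth. It starts lying on its side on the shelf, at either side of the mat, and can roll.
- mat (a point): Centre of the upper face of the cork mat fixed in the middle of the shelf: 120 x 120 mm square, 4 mm thick, upper face 54 mm above the counter. Axes as the shelf's.
- rail (a joint): Angle of the guard rail, rad: 0 = level, resting in its catch (its stop); grows as it is swung up. The hinge is stiff: it stays where it is left. A steel rod 10 mm thick, 215 mm long, swinging in the upright plane along the shelf's far edge (105 mm beyond the mat's centre); the white bulb on its free end is 20 mm thick.
- rail_hinge (a point): The rail's hinge, on the rod's axis, 50 mm above the shelf's top. The rod runs from here to rail_end; its axis of turning is the shelf's x.
- rail_end (a point): Centre of the bulb at the rail's free end, 215 mm from the hinge.
- catch (a point): Centre of the rail's seat in the white forked catch post on the shelf, 190 mm from the hinge towards -y of the shelf and 50 mm above the shelf's top. The fork's prongs rise 12 mm higher and stand 8 mm either side of this point.
- opener: Stainless can opener lying flat, about 130 x 45 mm, 24 mm high at its turning key; leave it alone. Origin: under its middle; x along it towards its head.
- heart1: Pink ceramic heart magnet, about 32 x 33 mm and 8 mm thick, lying flat on the shelf's near side; leave it alone. Origin: centre of its underside.
- heart2: The other pink ceramic heart magnet, the same; leave it alone.
Things that resemble listed ones, but are neither listed nor needed, are in the scene too. What is meant by the jar is not orange, and is the larger of those in its own colour.

How it is judged:
By the outcome, as a careful person would: the job done as asked, in the order asked, and still so for the second after the job is handed in, with the robot touching nothing.
It also fails if it takes over 72 s, if anything falls off the work surface, if the arm or the gripper's body presses on something with over 40 N, if the wrist force passes 120 N, or if a joint passes its speed limit or range.

## Working session

There is one attempt and no reset: what is moved stays moved. The work goes in short steps, Python scripts to look and compute and a tool call to move; the robot and the scene stay as the last step left them, time stands still between calls to the robot, and variables do not carry over. Pictures are saved under pics/ and viewed, at most 10 in all, crops included, and the job is handed in when it is done.

Besides the shell and the picture viewer there is one more tool, called after "Call:" by a JSON object that holds its "fn" and its "kwargs". jog_arm: Moves the arm, as the interface text tells. Shift numbers are shares of 50 cm and turn numbers shares of 1.5 rad, none past 1 either way. Its arguments: {"type":"object","properties":{"motion":{"type":"string"}},"required":["motion"]}

```bash
mkdir -p pics
cat > h.py <<'E'
import numpy as np, cv2
from plant import *
from scipy.spatial.transform import Rotation as R
def world(f):
    z=f["range_z"];K=f["intrinsics"];v,u=np.indices(z.shape)
    p=np.stack([(u-K[0,2])/K[0,0]*z,-(v-K[1,2])/K[1,1]*z,-z,np.ones_like(z)],-1)
    return (p@f["world_from_camera"].T)[...,:3]
def save(f,n,crop=None,s=1):
    c=f["color"][...,::-1]
    if crop: c=c[crop[1]:crop[3],crop[0]:crop[2]]
    cv2.imwrite("pics/"+n,cv2.resize(c,None,fx=s,fy=s,interpolation=cv2.INTER_CUBIC))
E
python3 - <<'E'
from h import *
np.set_printoptions(precision=3,suppress=True)
im=[]
for c in("side","top"):
    f=grab_frame(c);np.savez(c+".npz",**f);im.append(f["color"][...,::-1])
    print(c,f["world_from_camera"][:3,3])
    for t in("shelf","jar","mat","rail","rail_hinge","rail_end","catch","opener","heart1"):
        try: print(t,[(round(float(d["p"]),2),np.round(d["at"],3).tolist()) for d in place_of(c,t)[:4]])
        except Exception as e: print(t,e)
    for d in cut_out(c,"jar")[:4]:
        v,u=np.nonzero(d["pixels"]);print("jarcut",round(float(d["p"]),2),u.mean(),v.mean(),u.min(),u.max(),v.min(),v.max())
cv2.imwrite("pics/a.png",cv2.resize(im[0],(800,600)));cv2.imwrite("pics/b.png",cv2.resize(im[1],(800,600)))
s=state();print({k:s[k] for k in("time","tool_pos","tool_rot")})
E
```

```text
side [0.215 0.483 0.6  ]
shelf [(0.93, [0.507, -0.007, -0.002])]
jar [(0.91, [0.5, -0.177, 0.079]), (0.66, [0.684, -0.244, 0.02]), (0.66, [0.592, -0.365, 0.021])]
mat [(0.78, [0.51, -0.01, 0.054]), (0.43, [0.416, 0.051, 0.052])]
rail it knows: catch, heart, jar, mat, opener, rail_end, rail_hinge, shelf
rail_hinge [(0.68, [0.619, 0.084, 0.097])]
rail_end [(0.86, [0.609, -0.112, 0.198])]
catch [(0.58, [0.612, -0.109, 0.098])]
opener [(0.83, [0.521, 0.142, 0.046])]
heart1 [(0.68, [0.419, 0.05, 0.053]), (0.51, [0.41, -0.052, 0.054])]
jarcut 0.93 313.65445544554456 165.14554455445545 293 335 149 182
jarcut 0.76 234.34650455927053 156.2613981762918 222 248 147 167
jarcut 0.5 308.2623574144487 135.8897338403042 296 318 128 144
top [ 0.507 -0.049  0.93 ]
shelf [(0.63, [0.505, -0.009, -0.001])]
jar [(0.82, [0.505, -0.18, 0.079]), (0.62, [0.685, -0.246, 0.021]), (0.58, [0.591, -0.368, 0.02])]
mat [(0.95, [0.513, -0.008, 0.055])]
rail it knows: catch, heart, jar, mat, opener, rail_end, rail_hinge, shelf
rail_hinge [(0.75, [0.623, 0.086, 0.103]), (0.17, [0.506, -0.174, 0.076])]
rail_end [(0.58, [0.606, -0.105, 0.195])]
catch [(0.81, [0.607, -0.107, 0.1])]
opener [(0.66, [0.525, 0.139, 0.051]), (0.41, [0.413, 0.045, 0.051])]
heart1 [(0.69, [0.412, -0.053, 0.046]), (0.59, [0.414, 0.046, 0.05])]
jarcut 0.97 323.93612334801765 141.0418502202643 310 338 129 154
jarcut 0.89 321.99354243542433 237.6688191881919 300 344 218 256
{'time': 1.0, 'tool_pos': array([ 0.166, -0.603,  0.231]), 'tool_rot': array([-0.   ,  0.991,  0.134, -0.   ])}
```

View pics/a.png

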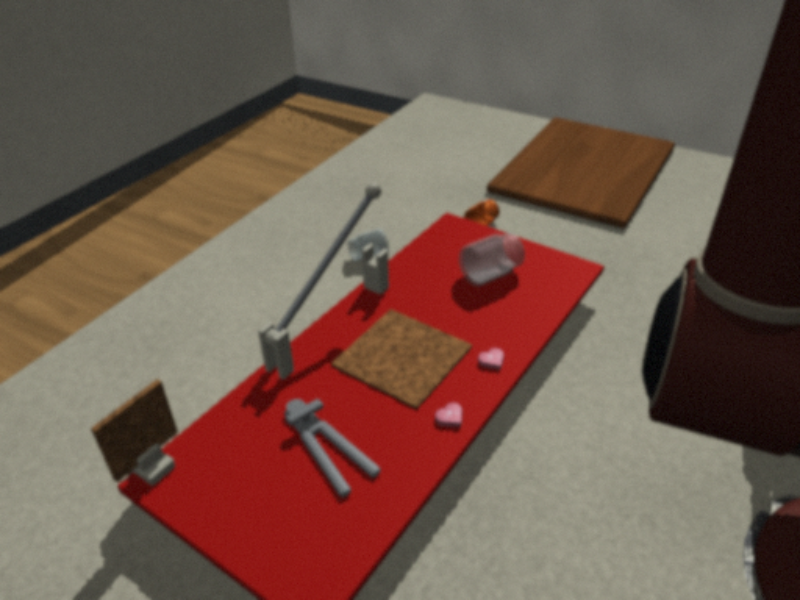

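View pics/b.png

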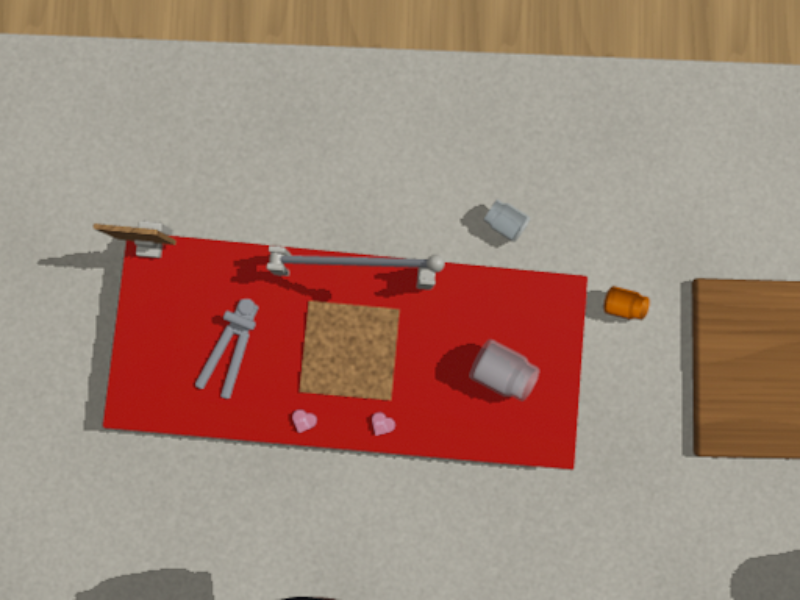

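Run:
```python
from h import *
np.set_printoptions(precision=3,suppress=True)
f=dict(np.load("top.npz"));save(f,"c.png",(270,190,390,290),5)
P=world(f)
for (u,v) in [(300,218),(344,218),(344,256),(300,256),(322,238)]: print(u,v,P[v,u])
for t in ("shelf",):
    d=cut_out("top",t)[0]["pixels"]; v,u=np.nonzero(d); q=P[v,u]; q=q[abs(q[:,2]-.05)<.008]
    r=cv2.minAreaRect((q[:,:2]*1000).astype(np.float32));print(r)
```

```text
300 218 [ 0.525 -0.167  0.052]
344 218 [ 0.528 -0.26   0.049]
344 256 [ 0.449 -0.261  0.049]
300 256 [ 0.447 -0.169  0.05 ]
322 238 [ 0.487 -0.203  0.108]
((510.2408447265625, -7.820953369140625), (621.20361328125, 270.3205871582031), 84.98422241210938)
```

View pics/c.png

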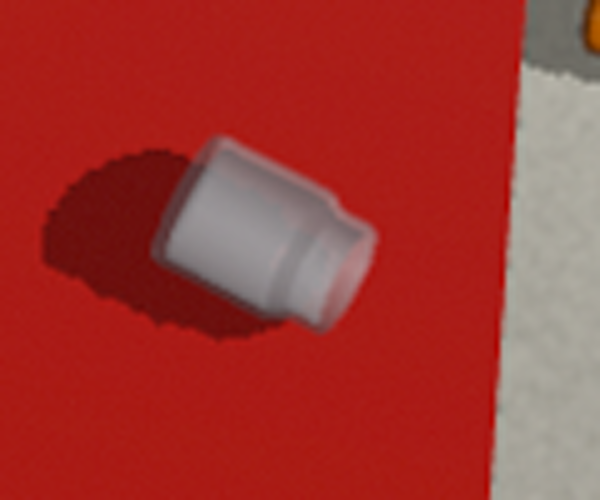

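Top view (800x600 scale): the candidates are a large clear jar on the shelf at (505,370), a small grey jar off the shelf at (506,221) and an orange jar at (627,303). I choose the large clear one. The crop shows its foot at upper left and its mouth at lower right. The rail is raised about 0.48 rad.

```bash
cat >> h.py <<'E'
def plane(f,u,v,z0):
    K=f["intrinsics"];T=f["world_from_camera"]
    d=np.stack([(u-K[0,2])/K[0,0],-(v-K[1,2])/K[1,1],-np.ones_like(u,float)],-1)@T[:3,:3].T
    o=T[:3,3];return o+d*((z0-o[2])/d[:,2])[:,None]
def cut(c,t,u0,v0):
    return min(cut_out(c,t),key=lambda d:abs(np.argwhere(d["pixels"]).mean(0)-[v0,u0]).sum())["pixels"]
def jog(p,Rt):
    "fractions of shift and turn from present pose to TCP p, rot Rt"
    s=state();R0=R.from_quat(np.array(s["tool_rot"]),scalar_first=True)
    return np.round(np.r_[R0.inv().apply(p-s["tool_pos"])/.5,(R0.inv()*Rt).as_rotvec()/1.5],3)
E
python3 - <<'E'
from h import *
np.set_printoptions(precision=3,suppress=True)
f=dict(np.load("top.npz"));m=cut("top","jar",322,238)
v,u=np.nonzero(m);q=plane(f,u,v,.079)
print(cv2.minAreaRect((q[:,:2]*1000).astype(np.float32)))
P=world(f)[m];P=P[P[:,2]>.06]
print(len(P),P.mean(0),np.percentile(P[:,2],[5,50,95,99]))
c=P[P[:,2]>.102];w,V=np.linalg.eigh(np.cov(c[:,:2].T));print("ridge",c.mean(0),V[:,1])
E
```

```text
((486.1346435546875, -210.22335815429688), (81.81587219238281, 57.086631774902344), 63.57666015625)
1075 [ 0.487 -0.204  0.102] [0.083 0.102 0.108 0.109]
ridge [ 0.489 -0.202  0.112] [0.317 0.948]
```

```bash
cat >> h.py <<'E'
def frame(axis,tilt_z):
    "rot with tool z given, tool x on the side away from jar axis"
    z=tilt_z/np.linalg.norm(tilt_z);x=-(axis-axis@z*z);x/=np.linalg.norm(x)
    return R.from_matrix(np.stack([x,np.cross(z,x),z],1))
E
python3 - <<'E'
from h import *
a=-np.array([.445,.895,0]);a/=np.linalg.norm(a);t=np.radians(40)
z=np.array([0,0,-1])*np.cos(t)-a*np.sin(t);G=frame(a,z)
p=np.array([.485,-.214,.079])+.026*z
print(p,G.as_quat(scalar_first=True));print("hover",jog(p-.13*z,G))
E
```

```text
[ 0.49244059 -0.19903522  0.05908284] [-0.18013595  0.79879719  0.49491946  0.2907384 ]
hover [ 0.732 -0.48   0.145  0.195  0.437 -0.537]
```

Call:
{"fn": "jog_arm", "kwargs": {"motion": "88 0.73 -0.48 0.1 0.195 0.437 -0.537; 88 0.73 -0.48 0.1 0.195 0.437 -0.537; 88 0.73 -0.48 0.1 0.195 0.437 -0.537; 88 0.73 -0.48 0.1 0.195 0.437 -0.537; 88 0.73 -0.48 0.1 0.195 0.437 -0.537"}}

```text
time: 1.72
tool_pos: [0.3718, -0.3681, 0.1962]
tool_rot: [-0.158, 0.838, 0.455, 0.257]
contact_force: [0.3, -0.2, -0.8]
gripper_width: 0.879
grasp_force: 0.0
```

```bash
cat > g.py <<'E'
from h import *
a=-np.array([.445,.895,0]);a/=np.linalg.norm(a);t=np.radians(40)
z=np.array([0,0,-1])*np.cos(t)-a*np.sin(t);G=frame(a,z)
p=np.array([.485,-.214,.079])+.026*z
if __name__=="__main__":
    s=state();print(s["time"],np.round(s["joint_pos"],2),np.round(s["tool_pos"],3),s["gripper_width"]);print("hover",jog(p-.13*z,G),"grasp",jog(p,G))
E
python3 g.py
```

```text
1.725 [-1.18  0.03  1.79  0.48  1.72 -0.63] [ 0.372 -0.368  0.196] 0.878771915105687
hover [ 0.161  0.042  0.203  0.026  0.056 -0.067] grasp [ 0.182  0.031  0.462  0.026  0.056 -0.067]
```

Call:
{"fn": "jog_arm", "kwargs": {"motion": "88 0.16 0.042 0.2 0.026 0.056 -0.067; 88 0.16 0.042 0.2 0.026 0.056 -0.067; 88 0.16 0.042 0.2 0.026 0.056 -0.067; 88 0.16 0.042 0.2 0.026 0.056 -0.067; 88 0.16 0.042 0.2 0.026 0.056 -0.067"}}

```text
time: 2.35
tool_pos: [0.4534, -0.2778, 0.1598]
tool_rot: [-0.179, 0.801, 0.493, 0.289]
contact_force: [0.9, -0.5, 0.0]
gripper_width: 0.88
grasp_force: 0.0
```

```bash
python3 g.py
python3 - <<'E'
from h import *
f=grab_frame("top");save(f,"d.png",(260,170,400,300),4)
for c in("side","top"):
    grab_frame(c);print([(round(float(d["p"]),2),np.round(d["at"],3).tolist()) for d in place_of(c,"jar")])
E
```

```text
2.35 [-0.99  0.06  1.84  0.59  1.63 -0.61] [ 0.453 -0.278  0.16 ] 0.8796020659672295
hover [ 0.005 -0.     0.007  0.001  0.002 -0.003] grasp [ 0.006 -0.001  0.267  0.001  0.002 -0.003]
[(0.84, [0.591, -0.368, 0.017]), (0.79, [0.499, -0.176, 0.082]), (0.57, [0.682, -0.243, 0.018])]
[(0.98, [0.507, -0.178, 0.074]), (0.76, [0.685, -0.248, 0.023]), (0.76, [0.592, -0.37, 0.018])]
```

View pics/d.png

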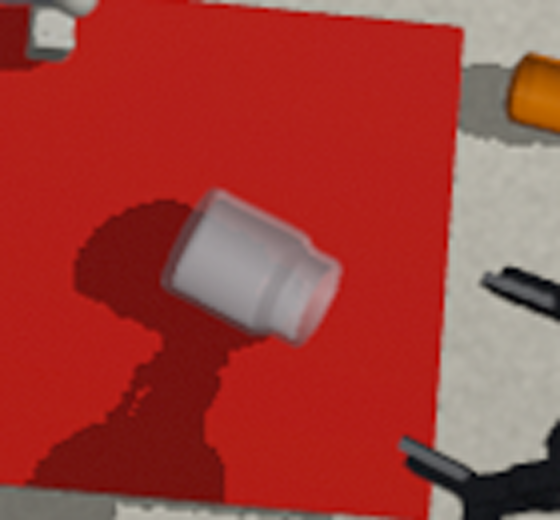

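The crop shows the fingers straddling the jar's axis line. The jar body is centred at crop (240,262) and the fingertips are at (485,280) and (405,445).

Call:
{"fn": "jog_arm", "kwargs": {"motion": "100 0.006 0 0.07 0 0.002 -0.003; 100 0.006 0 0.13 0 0.002 -0.003; 100 0.006 0 0.19 0 0.002 -0.003; 100 0.006 0 0.24 0 0.002 -0.003; 100 0.006 0 0.266 0 0.002 -0.003"}}

```text
time: 3.22
tool_pos: [0.4923, -0.1972, 0.0578]
tool_rot: [-0.181, 0.799, 0.495, 0.291]
contact_force: [-0.1, -0.1, 0.1]
gripper_width: 1.0
grasp_force: 0.0
```

Call:
{"fn": "jog_arm", "kwargs": {"motion": "90 0 0 0 0 0 0; 80 0 0 0 0 0 0; 70 0 0 0 0 0 0; 55 0 0 0 0 0 0; 40 0 0 0 0 0 0"}}

```text
time: 3.85
tool_pos: [0.4932, -0.1993, 0.0602]
tool_rot: [-0.179, 0.799, 0.495, 0.291]
contact_force: [-2.9, -4.2, 6.1]
gripper_width: 0.671
grasp_force: 64.2
```

Call:
{"fn": "jog_arm", "kwargs": {"motion": "40 0 0 0 0 0 0; 40 0 0 0 0 0 0; 40 0 0 0 0 0 0; 40 0 0 0 0 0 0; 40 0 0 0 0 0 0"}}

```text
time: 4.47
tool_pos: [0.4933, -0.1993, 0.0602]
tool_rot: [-0.179, 0.799, 0.495, 0.291]
contact_force: [-2.4, -3.1, 6.3]
gripper_width: 0.678
grasp_force: 64.1
```

Run:
```python
from h import *
f=grab_frame("side");save(f,"e.png",(200,80,400,230),4)
print(state()["contact_force"],state()["joint_pos"])
```

```text
[-2.37568776 -3.45441975  6.59908661] [-0.85297193  0.14244106  1.94769582  0.64787523  1.40088235 -0.62086758]
```

View pics/e.png

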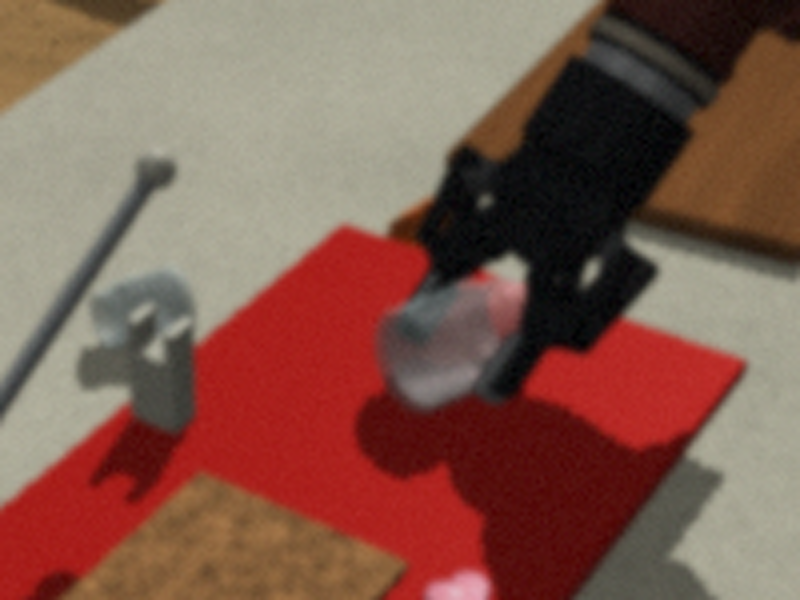

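Gripped at 0.678 x 85 = 57.6 mm, which matches the 58 mm body. The side crop shows the fingers on either side of the jar at (450,330). Next I lift it and plan the turn.

```bash
cat > plan.py <<'E'
from g import *
import sys
from scipy.spatial.transform import Slerp
s=state();R0=R.from_quat(np.array(s["tool_rot"]),scalar_first=True);tp=np.array(s["tool_pos"])
JT=R.from_quat([.1790,.799*-1,.495*-1,.291*-1] if 0 else [-.179,.799,.495,.291],scalar_first=True).inv()
foot=JT.apply(np.array([.503,-.178,.079])-[.4933,-.1993,.0602]); axis=JT.apply(a)  # jar in tool frame at the grasp
def final(hd): 
    h=np.array([np.cos(hd),np.sin(hd),0]);up=np.array([0,0,1.])
    M=np.stack([h,np.cross(up,h),up],1)          # world from jar-aligned
    aw=R.from_matrix(np.stack([np.array([0,0,-1.]),np.cross(a,[0,0,-1.]),a],1)) # at grasp: h<-down, up<-a
    return R.from_matrix(M)*aw.inv()*JT.inv()
def tcp(F,footpos): return footpos-F.apply(foot)
E
python3 - <<'E'
from plan import *
np.set_printoptions(precision=3,suppress=True)
print("lift",jog(tp+[-.02,0.03,.12],R0)); 
for hd in(-40,-10,20):
    F=final(np.radians(hd));print(hd,F.as_matrix()[:,2],F.apply(axis),tcp(F,np.array([.511,-.009,.054])),np.degrees((R0.inv()*F).magnitude()))
E
```

```text
lift [ 0.182 -0.062 -0.161  0.     0.     0.   ]
-40 [ 0.589 -0.491 -0.642] [ 0. -0.  1.] [ 0.526 -0.02   0.077] 112.52554143932257
-10 [ 0.755 -0.131 -0.642] [ 0. -0.  1.] [ 0.53  -0.011  0.077] 129.91655766374097
20 [ 0.72   0.264 -0.642] [ 0. -0.  1.] [ 0.528 -0.002  0.077] 149.58380025556502
```

Call:
{"fn": "jog_arm", "kwargs": {"motion": "40 0.02 -0.01 -0.03 0 0 0; 40 0.07 -0.03 -0.07 0 0 0; 40 0.12 -0.04 -0.11 0 0 0; 40 0.16 -0.05 -0.14 0 0 0; 40 0.18 -0.06 -0.16 0 0 0"}}

```text
time: 5.15
tool_pos: [0.4734, -0.1688, 0.1788]
tool_rot: [-0.18, 0.799, 0.495, 0.291]
contact_force: [0.2, -0.3, -1.0]
gripper_width: 0.671
grasp_force: 64.3
```

```bash
cat > rot.py <<'E'
from plan import *
np.set_printoptions(precision=3,suppress=True)
F=final(np.radians(-20));P=tcp(F,np.array([.500,-.07,.16]))
sl=Slerp([0,1],R.concatenate([R0,F]));m=(R0.inv()*F).magnitude()
k=min(1,np.radians(50)/m)
print(s["time"],s["gripper_width"],np.round(s["joint_pos"],2),tp,"angle left",np.degrees(m),"TCP goal",P)
print(jog(tp+k*(P-tp),sl(k)))
E
python3 rot.py
```

```text
5.15 0.6712220876022358 [-0.84 -0.11  1.98  0.64  1.58 -0.48] [ 0.473 -0.169  0.179] angle left 123.81606146513012 TCP goal [ 0.518 -0.076  0.183]
[ 0.066 -0.001  0.051 -0.043 -0.31  -0.49 ]
```

Call:
{"fn": "jog_arm", "kwargs": {"motion": "40 0.013 0 0.01 -0.009 -0.062 -0.098; 40 0.026 0 0.02 -0.017 -0.124 -0.196; 40 0.04 0 0.03 -0.026 -0.186 -0.294; 40 0.053 0 0.04 -0.034 -0.248 -0.392; 40 0.066 0 0.05 -0.043 -0.31 -0.49"}}

```text
time: 5.78
tool_pos: [0.4916, -0.1317, 0.1793]
tool_rot: [0.077, 0.618, 0.766, 0.162]
contact_force: [0.5, 0.8, -1.5]
gripper_width: 0.673
grasp_force: 64.3
```

```bash
python3 rot.py
```

```text
5.775 0.6725808419390931 [-0.58 -0.37  2.1   0.33  1.23 -0.88] [ 0.492 -0.132  0.179] angle left 73.64272274384822 TCP goal [ 0.518 -0.076  0.183]
[ 0.066  0.049  0.018 -0.043 -0.311 -0.49 ]
```

Call:
{"fn": "jog_arm", "kwargs": {"motion": "40 0.013 0.01 0.004 -0.009 -0.062 -0.098; 40 0.026 0.02 0.008 -0.017 -0.124 -0.196; 40 0.04 0.03 0.012 -0.026 -0.186 -0.294; 40 0.053 0.04 0.016 -0.034 -0.248 -0.392; 40 0.066 0.049 0.02 -0.043 -0.31 -0.49"}}

```text
time: 6.4
tool_pos: [0.5099, -0.0934, 0.1809]
tool_rot: [0.319, 0.321, 0.891, 0.004]
contact_force: [0.0, -0.0, -1.0]
gripper_width: 0.669
grasp_force: 64.3
```

```bash
python3 rot.py
```

```text
6.4 0.669059202187948 [-0.32 -0.61  2.33 -0.01  0.77 -1.2 ] [ 0.51  -0.093  0.181] angle left 23.68270552906479 TCP goal [ 0.518 -0.076  0.183]
[ 0.008  0.038 -0.002 -0.02  -0.148 -0.231]
```

Call:
{"fn": "jog_arm", "kwargs": {"motion": "40 0.003 0.013 0 -0.007 -0.05 -0.08; 40 0.005 0.025 0 -0.014 -0.1 -0.16; 40 0.008 0.038 -0.002 -0.02 -0.148 -0.231; 40 0.008 0.038 -0.002 -0.02 -0.148 -0.231; 40 0.008 0.038 -0.002 -0.02 -0.148 -0.231"}}

```text
time: 7.02
tool_pos: [0.5182, -0.0766, 0.1844]
tool_rot: [0.415, 0.16, 0.893, -0.072]
contact_force: [-0.3, 0.3, -0.4]
gripper_width: 0.668
grasp_force: 64.3
```

```bash
python3 rot.py
python3 - <<'E'
from plan import *
np.set_printoptions(precision=3,suppress=True)
f=grab_frame("side");save(f,"f.png",(130,60,380,240),3.2)
for c in("side","top"):
    f=grab_frame(c);D=[d for d in place_of(c,"jar") if d["p"]>.2]
    print(c,[(round(float(d["p"]),2),np.round(d["at"],3).tolist()) for d in D],[(np.round(d["at"],3).tolist()) for d in place_of(c,"mat")][:2])
print("foot by model",tp+R0.apply(foot),"axis",R0.apply(axis))
E
```

```text
7.025 0.6679499486083447 [-0.25 -0.7   2.45 -0.15  0.54 -1.37] [ 0.518 -0.077  0.184] angle left 0.44175010332734255 TCP goal [ 0.518 -0.076  0.183]
[ 0.002  0.002  0.    -0.001 -0.002 -0.005]
side [(0.87, [0.5, -0.069, 0.159]), (0.52, [0.686, -0.244, 0.019])] [[0.511, -0.009, 0.054], [0.411, -0.052, 0.052]]
top [(0.89, [0.682, -0.246, 0.02]), (0.86, [0.591, -0.366, 0.017]), (0.52, [0.626, 0.084, 0.102])] [[0.513, -0.008, 0.053]]
foot by model [ 0.5   -0.071  0.161] axis [ 0.001 -0.005  1.   ]
```

View pics/f.png

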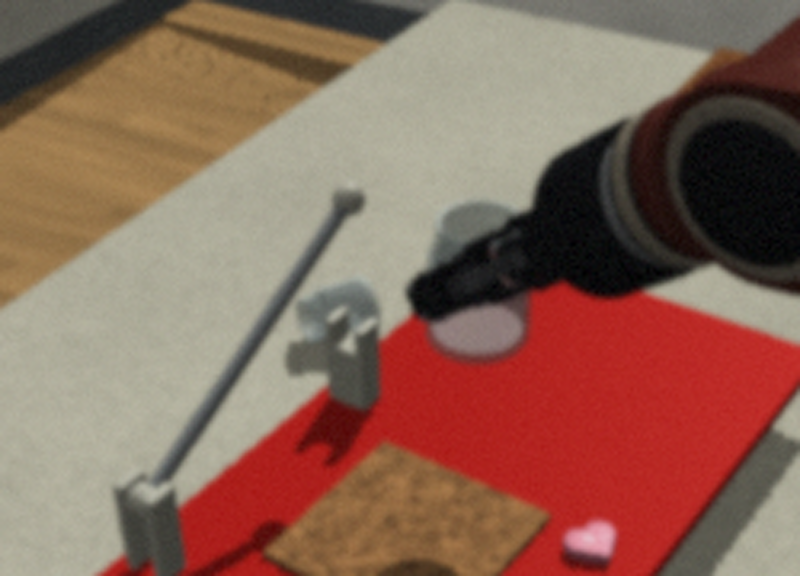

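Side crop: the jar hangs upright in the grip, with its foot at (478,345). The network puts its foot at (0.500,-0.069,0.159), which agrees with my model to 2 mm. The mat is clear at (410,520).

```bash
cat > mv.py <<'E'
from plan import *
np.set_printoptions(precision=3,suppress=True)
F=final(np.radians(-20))
for zf in(.14,.066,.054): print(zf,jog(tcp(F,np.array([.508,-.009,zf])),F))
print(s["time"],np.round(s["joint_pos"],2),s["contact_force"],"foot",tp+R0.apply(foot))
E
python3 mv.py
```

```text
0.14 [ 0.052  0.121  0.006 -0.001 -0.001 -0.004]
0.066 [ 0.165  0.121  0.101 -0.001 -0.001 -0.004]
0.054 [ 0.183  0.12   0.117 -0.001 -0.001 -0.004]
7.375 [-0.25 -0.7   2.45 -0.15  0.54 -1.37] [ 0.062  0.967 -0.879] foot [ 0.501 -0.071  0.161]
```

Call:
{"fn": "jog_arm", "kwargs": {"motion": "40 0.02 0.05 0.002 0 0 0; 40 0.052 0.121 0.006 -0.001 -0.001 -0.004; 40 0.09 0.121 0.038 -0.001 -0.001 -0.004; 40 0.13 0.121 0.072 -0.001 -0.001 -0.004; 40 0.16 0.121 0.097 -0.001 -0.001 -0.004"}}

```text
time: 8.0
tool_pos: [0.5255, -0.014, 0.0911]
tool_rot: [0.416, 0.156, 0.893, -0.072]
contact_force: [0.2, -0.6, -0.9]
gripper_width: 0.669
grasp_force: 64.4
```

```bash
python3 mv.py
```

```text
0.14 [-0.111 -0.001 -0.092  0.    -0.001  0.001]
0.066 [ 0.002 -0.001  0.003  0.    -0.001  0.001]
0.054 [ 0.02  -0.001  0.019  0.    -0.001  0.001]
8.0 [-0.05 -0.46  2.47 -0.7   0.35 -0.7 ] [ 0.236 -0.584 -0.872] foot [ 0.508 -0.008  0.068]
```

Call:
{"fn": "jog_arm", "kwargs": {"motion": "40 0.004 0 0.004 0 0 0; 40 0.008 0 0.008 0 0 0; 40 0.012 0 0.011 0 0 0; 40 0.015 0 0.014 0 0 0; 40 0.015 0 0.014 0 0 0"}}

```text
time: 8.62
tool_pos: [0.5265, -0.0145, 0.0824]
tool_rot: [0.417, 0.156, 0.893, -0.073]
contact_force: [0.7, 0.6, -1.7]
gripper_width: 0.673
grasp_force: 64.4
```

Call:
{"fn": "jog_arm", "kwargs": {"motion": "40 0.001 0 0.001 0 0 0; 40 0.002 0 0.002 0 0 0; 40 0.004 0 0.003 0 0 0; 40 0.005 0 0.004 0 0 0; 40 0.005 0 0.004 0 0 0"}}

```text
time: 9.25
tool_pos: [0.5269, -0.0145, 0.0799]
tool_rot: [0.417, 0.156, 0.892, -0.073]
contact_force: [-1.2, -0.1, 4.2]
gripper_width: 0.677
grasp_force: 64.7
```

Call:
{"fn": "jog_arm", "kwargs": {"motion": "40 0.001 0 0.001 0 0 0; 40 0.002 0 0.002 0 0 0; 40 0.003 0 0.003 0 0 0; 40 0.003 0 0.003 0 0 0; 40 0.003 0 0.003 0 0 0"}}

```text
time: 9.88
tool_pos: [0.5285, -0.0145, 0.0799]
tool_rot: [0.419, 0.156, 0.892, -0.072]
contact_force: [-6.9, 0.7, 11.9]
gripper_width: 0.671
grasp_force: 65.4
```

Call:
{"fn": "jog_arm", "kwargs": {"motion": "40 -0.003 0 -0.003 0 0 0; 40 -0.003 0 -0.003 0 0 0; 64 -0.003 0 -0.003 0 0 0; 67 -0.003 0 -0.003 0 0 0; 69 -0.003 0 -0.003 0 0 0"}}

```text
time: 10.5
tool_pos: [0.5268, -0.0144, 0.0796]
tool_rot: [0.417, 0.156, 0.892, -0.072]
contact_force: [2.0, -1.0, 2.5]
gripper_width: 0.689
grasp_force: 7.0
```

Call:
{"fn": "jog_arm", "kwargs": {"motion": "74 0 0 0 0 0 0; 80 0 0 0 0 0 0; 90 0 0 0 0 0 0; 98 0 0 0 0 0 0; 98 0 0 0 0 0 0"}}

```text
time: 11.12
tool_pos: [0.5262, -0.0144, 0.0788]
tool_rot: [0.417, 0.156, 0.893, -0.073]
contact_force: [-0.5, -0.2, 1.2]
gripper_width: 0.977
grasp_force: 0.0
```

Run:
```python
from plan import *
np.set_printoptions(precision=3,suppress=True)
f=grab_frame("side");save(f,"g.png",(130,100,380,287),3.2)
print([(round(float(d["p"]),2),np.round(d["at"],3).tolist()) for d in place_of("side","jar")])
print(s["joint_pos"],s["contact_force"])
```

```text
[(0.64, [0.509, -0.01, 0.058]), (0.52, [0.683, -0.245, 0.016]), (0.48, [0.589, -0.365, 0.02])]
[-0.05  -0.419  2.475 -0.78   0.324 -0.623] [-0.463 -0.196  1.163]
```

View pics/g.png

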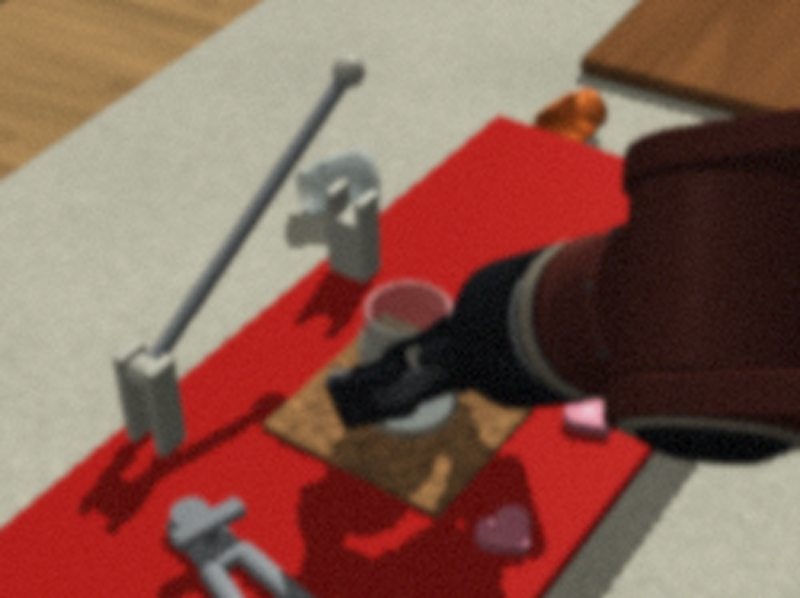

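The jar stands on the mat; the network puts its foot at (0.509,-0.010), against the mat centre (0.511,-0.009). I now withdraw up and back, with the fingers straddling it.

Call:
{"fn": "jog_arm", "kwargs": {"motion": "98 -0.02 0 -0.025 0 0 0; 98 -0.06 0 -0.07 0 0 0; 98 -0.11 0 -0.12 0 0 0; 98 -0.16 0 -0.16 0 0 0; 98 -0.22 0 -0.21 0 0 0"}}

```text
time: 11.85
tool_pos: [0.5165, -0.0111, 0.231]
tool_rot: [0.416, 0.156, 0.893, -0.073]
contact_force: [0.2, 0.0, 0.4]
gripper_width: 0.981
grasp_force: 0.0
```

Run:
```python
from plan import *
np.set_printoptions(precision=3,suppress=True)
print(s["joint_pos"])
for c in("side","top"):
    f=grab_frame(c);np.savez(c+"2.npz",**f)
    for t in("jar","mat","rail_hinge","rail_end","catch","shelf"):
        print(c,t,[(round(float(d["p"]),2),np.round(d["at"],3).tolist()) for d in place_of(c,t)[:3]])
```

```text
[-0.041 -0.744  2.389 -0.374  0.682 -1.075]
side jar [(0.83, [0.508, -0.008, 0.056]), (0.74, [0.682, -0.243, 0.019]), (0.64, [0.509, -0.01, 0.056])]
side mat [(0.59, [0.508, -0.009, 0.054]), (0.5, [0.506, -0.006, 0.061])]
side rail_hinge [(0.88, [0.622, 0.085, 0.096])]
side rail_end [(0.58, [0.608, -0.111, 0.192])]
side catch [(0.6, [0.608, -0.109, 0.099])]
side shelf [(0.58, [0.511, -0.01, -0.001])]
top jar [(0.88, [0.686, -0.244, 0.02]), (0.77, [0.591, -0.365, 0.021]), (0.61, [0.507, -0.009, 0.051])]
top mat [(0.68, [0.51, -0.008, 0.057])]
top rail_hinge [(0.85, [0.624, 0.086, 0.102])]
top rail_end [(0.67, [0.609, -0.109, 0.196])]
top catch [(0.59, [0.605, -0.107, 0.101])]
top shelf [(0.78, [0.504, -0.007, 0.0])]
```

```bash
cat > rl.py <<'E'
from h import *
np.set_printoptions(precision=3,suppress=True)
H=np.array([.622,.085]);e=np.array([-.072,-.997]);Q=H+.15*e
x=np.array([np.cos(np.radians(176)),np.sin(np.radians(176)),0]);z=np.array([0,0,-1.])
D=R.from_matrix(np.stack([x,np.cross(z,x),z],1))
s=state()
print(Q,s["time"],np.round(s["joint_pos"],2),s["contact_force"])
for zz in(.235,.18,.105):print(zz,jog(np.r_[Q,zz],D))
E
python3 rl.py
```

```text
[ 0.611 -0.065] 12.55 [-0.04 -0.74  2.39 -0.38  0.68 -1.07] [-0.872 -0.313  0.048]
0.235 [-0.145 -0.036  0.157 -0.08   0.578 -0.173]
0.18 [-0.061 -0.036  0.228 -0.08   0.578 -0.173]
0.105 [ 0.054 -0.036  0.325 -0.08   0.578 -0.173]
```

Call:
{"fn": "jog_arm", "kwargs": {"motion": "70 -0.04 -0.01 0.03 -0.016 0.116 -0.035; 50 -0.08 -0.02 0.06 -0.032 0.232 -0.07; 30 -0.11 -0.03 0.09 -0.048 0.348 -0.105; 10 -0.13 -0.036 0.12 -0.064 0.464 -0.14; 0 -0.145 -0.036 0.157 -0.08 0.578 -0.173"}}

```text
time: 13.18
tool_pos: [0.6128, -0.0654, 0.2372]
tool_rot: [-0.001, 0.034, 0.999, -0.0]
contact_force: [0.9, 0.6, -0.3]
gripper_width: -0.005
grasp_force: 0.0
```

Call:
{"fn": "jog_arm", "kwargs": {"motion": "0 0 0 0 0 0 0; 0 0 0 0 0 0 0; 0 0 0 0 0 0 0; 0 0 0 0 0 0 0; 0 0 0 0 0 0 0"}}

```text
time: 13.8
tool_pos: [0.6109, -0.0641, 0.237]
tool_rot: [0.001, 0.035, 0.999, -0.0]
contact_force: [-0.5, -0.3, 0.1]
gripper_width: 0.002
grasp_force: 0.0
```

```bash
python3 rl.py
```

```text
[ 0.611 -0.065] 13.8 [-0.23  0.02  1.63 -0.    1.48 -1.73] [-0.488 -0.335  0.143]
0.235 [-0.001 -0.001  0.004 -0.001  0.002  0.   ]
0.18 [-0.    -0.001  0.114 -0.001  0.002  0.   ]
0.105 [ 0.    -0.001  0.264 -0.001  0.002  0.   ]
```

Call:
{"fn": "jog_arm", "kwargs": {"motion": "0 0 0 0.05 0 0 0; 0 0 0 0.09 0 0 0; 0 0 0 0.11 0 0 0; 0 0 0 0.13 0 0 0; 0 0 0 0.15 0 0 0"}}

```text
time: 14.42
tool_pos: [0.6118, -0.0645, 0.161]
tool_rot: [0.001, 0.035, 0.999, -0.0]
contact_force: [-0.1, 0.2, 0.2]
gripper_width: 0.004
grasp_force: 0.4
```

Call:
{"fn": "jog_arm", "kwargs": {"motion": "0 0 0 0.02 0 0 0; 0 0 0 0.04 0 0 0; 0 0 0 0.055 0 0 0; 0 0 0 0.07 0 0 0; 0 0 0 0.08 0 0 0"}}

```text
time: 15.05
tool_pos: [0.6112, -0.0644, 0.1203]
tool_rot: [0.0, 0.035, 0.999, -0.0]
contact_force: [-0.3, -0.1, 1.5]
gripper_width: -0.001
grasp_force: 0.4
```

Run:
```python
from h import *
f=grab_frame("side");save(f,"i.png",(130,60,330,210),4)
print([(round(float(d["p"]),2),np.round(d["at"],3).tolist()) for d in place_of("side","rail_end")])
```

```text
[(0.58, [0.608, -0.133, 0.122])]
```

View pics/i.png

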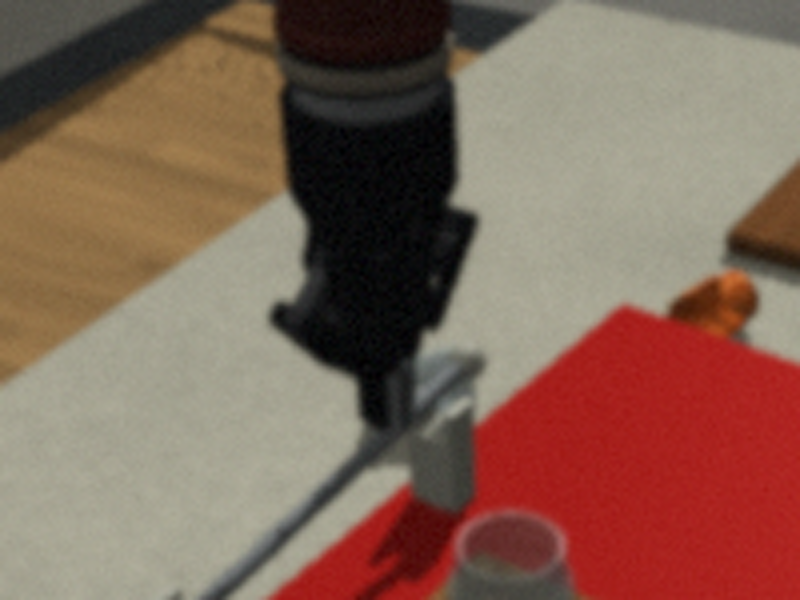

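The crop shows the fingers pressing on the rod at (395,425), and the bulb is now at the fork at (475,360). The jar is standing at (510,550). I keep pressing.

Call:
{"fn": "jog_arm", "kwargs": {"motion": "0 0 0 0.008 0 0 0; 0 0 0 0.015 0 0 0; 0 0 0 0.022 0 0 0; 0 0 0 0.028 0 0 0; 0 0 0 0.03 0 0 0"}}

```text
time: 15.78
tool_pos: [0.6113, -0.0644, 0.1055]
tool_rot: [0.0, 0.035, 0.999, -0.0]
contact_force: [0.5, 0.2, 0.6]
gripper_width: 0.002
grasp_force: 0.4
```

Call:
{"fn": "jog_arm", "kwargs": {"motion": "0 0 0 0.002 0 0 0; 0 0 0 0.004 0 0 0; 0 0 0 0.006 0 0 0; 0 0 0 0.007 0 0 0; 0 0 0 0.007 0 0 0"}}

```text
time: 16.4
tool_pos: [0.6115, -0.0645, 0.1046]
tool_rot: [0.0, 0.035, 0.999, -0.0]
contact_force: [-5.9, 0.1, 10.7]
gripper_width: 0.002
grasp_force: 5.4
```

Call:
{"fn": "jog_arm", "kwargs": {"motion": "0 0 0 0.001 0 0 0; 0 0 0 0.002 0 0 0; 0 0 0 0.003 0 0 0; 0 0 0 0.003 0 0 0; 0 0 0 0.003 0 0 0"}}

```text
time: 17.02
tool_pos: [0.6116, -0.0645, 0.1044]
tool_rot: [0.0, 0.035, 0.999, -0.0]
contact_force: [-8.6, 1.2, 16.9]
gripper_width: -0.004
grasp_force: 8.1
```

Call:
{"fn": "jog_arm", "kwargs": {"motion": "0 0 0 -0.02 0 0 0; 0 0 0 -0.08 0 0 0; 0 0 0 -0.16 0 0 0; 0 0 0 -0.24 0 0 0; 0 0 0 -0.3 0 0 0"}}

```text
time: 17.65
tool_pos: [0.6116, -0.0642, 0.2527]
tool_rot: [0.001, 0.035, 0.999, -0.0]
contact_force: [0.6, -1.1, -0.6]
gripper_width: 0.003
grasp_force: 0.0
```

Run:
```python
from h import *
f=grab_frame("side");save(f,"j.png",(60,90,360,315),2.6)
for c in("side","top"):
    grab_frame(c)
    for t in("rail_end","rail_hinge","jar","heart1","opener"):print(c,t,[(round(float(d["p"]),2),np.round(d["at"],3).tolist()) for d in place_of(c,t)[:3]])
```

```text
side rail_end [(0.94, [0.611, -0.131, 0.101])]
side rail_hinge [(0.76, [0.62, 0.082, 0.096])]
side jar [(0.66, [0.684, -0.244, 0.018]), (0.58, [0.507, -0.008, 0.056]), (0.51, [0.59, -0.364, 0.023])]
side heart1 [(0.57, [0.413, -0.051, 0.052])]
side opener [(0.97, [0.523, 0.143, 0.047])]
top rail_end [(0.65, [0.608, -0.132, 0.098])]
top rail_hinge [(0.92, [0.626, 0.085, 0.105])]
top jar [(0.74, [0.51, -0.009, 0.054]), (0.7, [0.682, -0.247, 0.021]), (0.68, [0.591, -0.365, 0.02])]
top heart1 []
top opener [(0.62, [0.526, 0.145, 0.056])]
```

View pics/j.png

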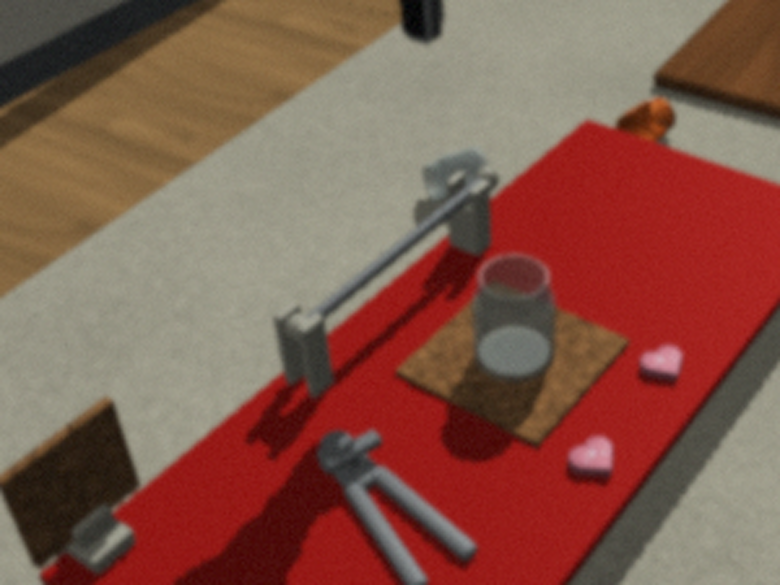

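The picture shows the rail lying level in the fork at (480,185) and the jar standing on the mat at (515,320). The opener and both hearts are unmoved, and the gripper is clear of everything.

```bash
python3 -c "
from plant import *
print(job_done())"
```

```text
the job is handed in; nothing more can be done
None
```

I handed the job in: the jar stands upright on the cork mat, let go, and the rail is pressed down to its stop in the catch. The can opener and both heart magnets look unmoved in the last picture. It took about 18 s, and the judging result was not shown.

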